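Put three vessels back on their own stations

ROBOT

A 6-joint arm with a two-finger parallel gripper is mounted at the origin on a cart in front of the work surface, level with it; the furniture and walls round the work are solid. World frame = base frame: x ahead of the robot, y to its left, z up, the work surface at z = 0. Lengths are in m, angles in rad, forces in N, time in s.
With the tool pointing down it reaches from about 0.225 to 0.875 m from the base axis. Payload 3.4 kg.
Tool frame: the origin (TCP) lies on the centre line of the jaws, within the pads' length; the fingertips stand 22 mm ahead of it and the grasp point (between the pads) lies 3 mm ahead of it; z points along the fingers, y is the line along which they close (so a half turn about z gives the same grasp; the last joint's range is limited). The gripper opens to 85 mm and grips with 20 to 120 N. Pads are 22 mm wide; open, the fingers measure 114 mm over their backs; the gripper's body (76 mm by 85 mm) begins 54 mm behind the grasp point. The pads swing forward as they close: fully open they stand 13 mm farther back than shut.
Start: joints at [-1.294, 0.276, 1.505, -0, 1.361, -0.121], TCP at [0.223, -0.53, 0.253] pointing down, gripper open.
Joint ranges: [-2.89, 2.89], [-0.75, 2.08], [0.22, 2.7], [-1.18, 4.32], [0.11, 2.71], [-2.7, 2.7]. Speed limits (rad/s): [2.57, 2.57, 3.14, 3.14, 3.14, 3.14].

INTERFACE

Orientations are given as a unit quaternion [w, x, y, z].
In Python, from rig import readout, optics, ticket gives the robot as it stands. The module is installed in compiled form; this text tells all that it offers.
- The arm moves only by the shell command python3 -m handwheel 'ROWS' [OPENING] [FORCE]. ROWS is rows parted by semicolons, their numbers by spaces, 1 to 5 of them, each of 4 numbers: dx, dy, dz in m, then a turn about the tool's z in rad; each row shifts and turns the commanded pose from where the row before left it, along the tool's axes as they then stand; what a row does not reach is not made up. A row lasts 1/12 s, in which the tool goes at most 0.0417 m and 0.125 rad, less where a joint would pass 70% of its speed; a pose out of reach is approached as far as the arm can. OPENING is the finger opening in m, set as the command begins (- or left out keeps the last). The fingers move at their own pace and stop on an object; FORCE is the grip in N (left out, the last holds). Time passes only in rows, so rows that do not move let the fingers close. It prints the time, the measured TCP pose, the force, the opening and the grip force at its end.
- readout.get_state(): the state, without advancing time (a new reading comes with each control period).
- optics.get_image(name): name is "side" or "top" or "wrist"; returns a dict with "img" (400x640x3 uint8, red, green, blue), "camera_matrix" (3x3 intrinsics, pixels), "k1" (the pictures are not rectified: a ray, as slopes to the right and down, at radius r is drawn at 1 + k1 r^2 times it, then the intrinsics apply), "T" (4x4, takes a point from camera to world coordinates); the wrist camera has in their place "hand_eye" (4x4, takes a point from camera to tool coordinates, whose origin is the TCP and whose axes are the flange's). Camera axes: x right, y down, z forward; pixel columns grow to the right and rows downward; lengths in m; the calibration is good to about 2 mm. A picture is of the moment at which its call begins: read the wrist's pose just before it. There is no depth.
- ticket.sign_off(): hands the job in; it is judged then, once.
The state is a dict: "clock": time; "qpos": joint angles; "qd": joint speeds; "effort": joint torques, N m; "position": TCP position; "ee_rot": TCP orientation; "contact_force": force on the tool from outside, world axes, zero at the start; "moment": the same for the moment, N m; "width": finger opening in m; "gripper_force": force on a finger pad.
Only numpy, scipy, OpenCV 4.12 (cv2) and the standard library are available. Lean on these libraries where they do the work, as an engineer would, in place of code of your own. Each camera call takes 0.05 s, during which the arm holds its last target. There are 200 camera calls.

TASK

On the worktop before you, the small beaker belongs on the balance's round pan, the conical flask on the stirrer's square plate and the small bottle in the spill tray, but each now stands on a station of another. Put each one upright in the middle of its own station, parking one on the empty cork mat or another free spot meanwhile. It is glass, so set it down gently without dropping or tipping it, and leave the vial rack, the timer and the wash bottle where they stand.

Things in the scene. Friction and masses are not known exactly. Their poses are not given: they have to be found in the camera images.
- beaker: small clear glass beaker, open at the top, 60 mm tall; round body 48 mm across, rim 53 mm across over the top 8 mm, 35 g (+-30 %). Origin at the centre of its foot, z up. Starts in the spill tray. (Not meant: the 100 mm beaker at the back, or anything beyond the low partition.)
- flask: clear conical glass flask, 104 mm tall, foot 64 mm across, narrowing to a round neck 24 to 28 mm across from 80 mm above the foot up to the rim; grip it by the neck; 90 g (+-30 %). Origin at the centre of its foot, z up. Starts on the balance. (Not meant: the flask beyond the low partition.)
- bottle: small clear graduated glass bottle with a screw cap, 112 mm tall; round body 54 mm across, upright up to about 80 mm above the foot, cap 29 mm across on top; 140 g (+-30 %). Origin at the centre of its foot, z up. Starts on the stirrer. (The brown bottle at the back is not meant.)
- balance: fixed compact laboratory balance, white housing 138 x 110 mm with a dark display on its front (-x) part, and a round steel pan 90 mm across whose flat top is 40 mm above the origin. Origin on the worktop under the centre of the pan; the housing reaches from x = -86 to +52 mm and y = +-55 mm. Own station of the beaker.
- stirrer: fixed grey laboratory stirrer, housing 130 x 110 mm with a black knob on its front (-x), and a square white ceramic plate 94 x 94 mm whose flat top is 55 mm above the origin. Origin on the worktop under the centre of the plate; the housing with its knob reaches from x = -90 to +53 mm and y = +-55 mm. Own station of the flask.
- spill_tray: fixed flat square grey spill tray, 110 x 110 mm, rim 16 mm high, walls 4 mm; its inner floor is 102 x 102 mm, about 4 mm above the origin. Origin at the centre of its underside. Own station of the bottle.
- cork_mat: fixed round cork mat 100 mm across and 4 mm thick, empty at the start: a free parking spot. Origin at the centre of its underside.
- vial_rack: bystander: white rack of small capped vials, 62 x 130 x 39 mm (long along its own y), loose, between the stations. Origin at the centre of its underside. Leave it where it stands.
- timer: bystander: small square white timer 64 x 64 x 19 mm, loose, between the stations near the robot. Origin at the centre of its underside. Leave it where it stands.
- wash_bottle: bystander: white squeeze bottle with a red bent spout, 201 mm tall, 65 x 104 mm, loose, behind the stations. Origin at the centre of its underside. Leave it where it stands.
Mind the look-alikes: they are no part of the job. What is shaped like the bottle but black or orange is not meant.

How it is judged:
At the end, for the whole second after the job is handed in: The beaker stands on the balance's pan, the flask on the stirrer's plate and the bottle on the floor of the spill tray, each with its centre within 15 mm of the centre of its station, standing on that surface (within 4 mm in height), upright within 0.08 rad, released and at rest (horizontal distance between beaker and balance below 0.015 m and z of beaker in the frame of balance between 0.036 and 0.044 m and angle between each of beaker, flask, bottle's own z axis and vertical below 0.08 rad and linear speed of each of beaker, flask, bottle below 0.02 m/s and contact force between the fingers and beaker below 0.1 N and horizontal distance between flask and stirrer below 0.015 m and z of flask in the frame of stirrer between 0.051 and 0.059 m and contact force between the fingers and flask below 0.1 N and horizontal distance between bottle and spill_tray below 0.015 m and z of bottle in the frame of spill_tray between 0 and 0.008 m and contact force between the fingers and bottle below 0.1 N); the robot touches nothing.
It fails at once if the beaker, flask or bottle is tipped by more than 0.5 rad (angle between any of beaker, flask, bottle's own z axis and vertical above 0.5 rad).
It fails at once if the beaker, flask or bottle is dropped (moves faster than 0.6 m/s out of the fingers, as after a fall of about 2 cm) ((linear speed of beaker above 0.6 m/s and contact force between the fingers and beaker below 0.05 N) or (linear speed of flask above 0.6 m/s and contact force between the fingers and flask below 0.05 N) or (linear speed of bottle above 0.6 m/s and contact force between the fingers and bottle below 0.05 N)).
It fails at once if the vial rack, the timer or the wash bottle is moved by more than 25 mm (distance of any of vial_rack, timer, wash_bottle from where it was at the start of the episode above 0.025 m).
It also fails if it takes over 102 s, if anything falls off the work surface, if the arm or the gripper's body presses on something with over 40 N, if the wrist force passes 120 N, or if a joint passes its speed limit or range.

## Working session

There is one attempt and no reset: what is moved stays moved. The work goes in short steps, Python scripts to look and compute and a shell command to move; the robot and the scene stay as the last step left them, time stands still between calls to the robot, and variables do not carry over. Pictures are saved under pics/ and viewed, at most 19 in all, crops included, and the job is handed in when it is done.

```bash
mkdir -p pics; python3 - <<'E'
from rig import readout, optics
import cv2,numpy as np
s=readout.get_state(); print({k:np.round(v,3) for k,v in s.items()})
for n in("top","side"):
    d=optics.get_image(n); cv2.imwrite(f"pics/{n}0.png",d["img"][:,:,::-1]); print(n,d["camera_matrix"].tolist(),d["k1"],np.round(d["T"],4).tolist())
E
```

```text
{'clock': np.float64(0.0), 'qpos': array([-1.294,  0.277,  1.506, -0.   ,  1.361, -0.121]), 'qd': array([-0.001,  0.001, -0.001,  0.001, -0.001, -0.001]), 'effort': array([-0.0000e+00, -4.1678e+01, -2.4581e+01, -0.0000e+00,  1.1000e-02,
       -0.0000e+00]), 'position': array([ 0.223, -0.53 ,  0.252]), 'ee_rot': array([-0.001,  0.98 ,  0.198, -0.   ]), 'contact_force': array([ 0.078, -0.019, -1.337]), 'moment': array([-0.015, -0.008, -0.015]), 'gripper_force': np.float64(0.0), 'width': np.float64(0.085)}
top [[499.6373964853975, 0.0, 327.4114999828902], [0.0, 499.6373964853975, 193.88278500632182], [0.0, 0.0, 1.0]] -0.09632477968646239 [[-0.006, -0.9913, 0.1311, 0.4049], [-0.9998, 0.0082, 0.0165, -0.0105], [-0.0175, -0.131, -0.9912, 1.4818], [0.0, 0.0, 0.0, 1.0]]
side [[418.13360487172963, 0.0, 319.72499414262256], [0.0, 418.13360487172963, 196.33071154223987], [0.0, 0.0, 1.0]] 0.003224632474606038 [[-0.9648, -0.1227, 0.2328, 0.3171], [-0.2628, 0.4936, -0.8291, 0.9322], [-0.0132, -0.861, -0.5084, 0.6662], [0.0, 0.0, 0.0, 1.0]]
```

View pics/top0.png

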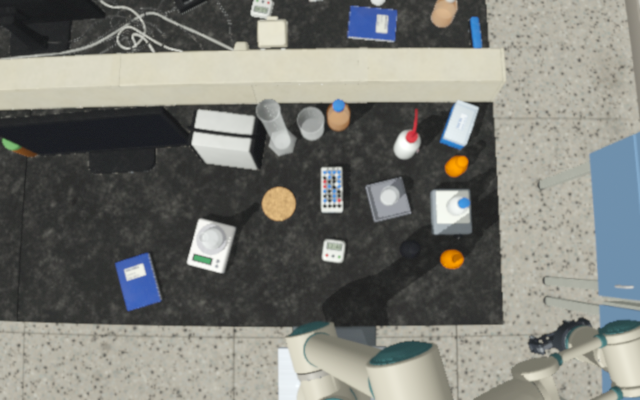

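View pics/side0.png

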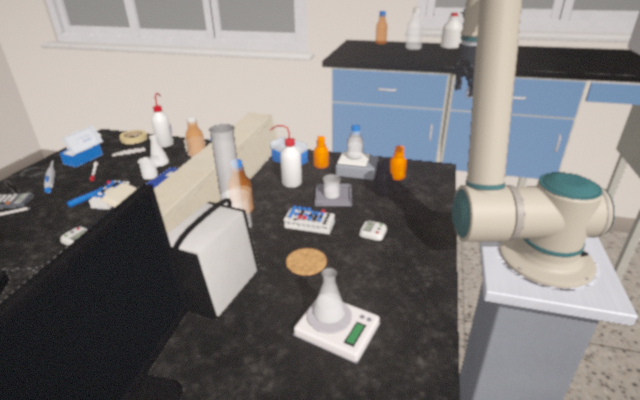

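The top view shows the balance with the flask near (211,240), the cork mat (279,204) and the vial rack (332,190). It also shows the tray with the beaker (388,198), the stirrer with the blue-capped bottle (453,210), and the timer (333,250).

Candidates:
- **Bottles:** the blue-capped clear one at top (460,204) on the stirrer fits. The orange ones (456,166) and (452,260), the black one (410,248) and the brown one (339,115) do not.
- **Beakers:** the one in the tray (388,197) fits. The tall one (311,123) does not.
- **Flasks:** the one on the balance (211,238) fits. The one beyond the partition does not.

I'll confirm these in one enlarged crop.

```bash
cat > h.py <<'E'
import numpy as np,cv2
from rig import readout,optics
from scipy.spatial.transform import Rotation as R
def pose():
    s=readout.get_state();q=s["ee_rot"];T=np.eye(4);T[:3,:3]=R.from_quat([q[1],q[2],q[3],q[0]]).as_matrix();T[:3,3]=s["position"];return T
def shot(n,save=None):
    P=pose();d=optics.get_image(n)
    d["W"]=d["T"] if n!="wrist" else P@d["hand_eye"]
    if save: cv2.imwrite(f"pics/{save}.png",d["img"][:,:,::-1]); np.savez(f"pics/{save}.npz",img=d["img"],camera_matrix=d["camera_matrix"],k1=d["k1"],W=d["W"])
    return d
def ray(d,uv):
    K=d["camera_matrix"];k=float(d["k1"])
    p=cv2.undistortPoints(np.array([[uv]],float),K,np.array([k,0,0,0,0.]))[0,0]
    return d["W"][:3,3],d["W"][:3,:3]@np.array([*p,1])
def onz(d,uv,z):
    o,v=ray(d,uv);return o+v*(z-o[2])/v[2]
def tri(*rs):
    A=0;b=0
    for o,v in rs:
        v=v/np.linalg.norm(v);M=np.eye(3)-np.outer(v,v);A=A+M;b=b+M@o
    return np.linalg.solve(A,b)
def proj(d,p):
    W=np.linalg.inv(d["W"]);c=W[:3,:3]@np.array(p,float)+W[:3,3]
    return cv2.projectPoints(c[None],np.zeros(3),np.zeros(3),d["camera_matrix"],np.array([float(d["k1"]),0,0,0,0.]))[0][0,0]
E
python3 - <<'E'
from h import *
t=shot("top","t1");s=shot("side","s1")
a=cv2.resize(t["img"][140:280,180:280],None,fx=4,fy=4,interpolation=2)
b=cv2.resize(t["img"][150:240,360:480],None,fx=3.3,fy=3.3,interpolation=2)
c=cv2.resize(s["img"][115:215,280:410],None,fx=3,fy=3,interpolation=2)
out=np.zeros((600,800,3),np.uint8)
out[:560,:400]=a; out[:b.shape[0],400:400+b.shape[1]]=b; out[300:600,405:795]=c
cv2.imwrite("pics/c1.png",out[:,:,::-1])
E
```

```text
(no output)
```

View pics/c1.png

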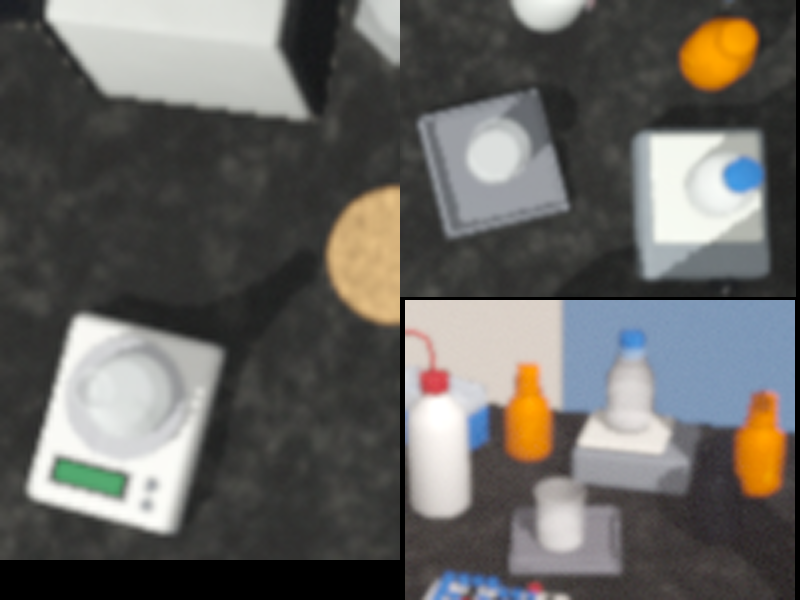

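The crop confirms all three: the flask on the balance (rim near top pixel (204,237)), the clear blue-capped bottle on the stirrer (cap (464,203)), and the small beaker in the tray (388,197). Coarse positions next, from the top view, with heights by triangulating against the side view.

```bash
cat > m1.py <<'E'
from h import *
L=lambda n:dict(np.load(f"pics/{n}.npz"))
t,s=L("t1"),L("s1")
def cen(d,box,f):
    x0,y0,x1,y1=box;h=cv2.cvtColor(d["img"][y0:y1,x0:x1],cv2.COLOR_RGB2HSV).astype(int);m=f(h[...,0],h[...,1],h[...,2]).astype(np.uint8)
    n,l,st,c=cv2.connectedComponentsWithStats(m);i=1+st[1:,4].argmax();c_,r,a=cv2.minAreaRect(np.argwhere(l==i)[:,::-1].astype(np.float32))
    return np.array(c_)+[x0,y0],r,a,c[i]+[x0,y0]
blue=lambda h,S,v:(abs(h-108)<12)&(S>130)
cork=lambda h,S,v:(abs(h-16)<8)&(S>60)&(v>110)
a=cen(t,(440,190,480,220),blue)[3];b=cen(s,(340,115,370,150),blue)[3]
print("cap",a,b,tri(ray(t,a),ray(s,b)))
a=cen(t,(255,180,305,230),cork)[0];b=cen(s,(280,240,335,280),cork)[0]
print("cork",a,b,tri(ray(t,a),ray(s,b)))
for n,px,z in(("pan",(211.3,239.3),.04),("rim flask",(204.3,237),.144),("tray",(388.3,199.8),.016),("tray c0",(360+18/3.3,150+122/3.3),.016),("tray c1",(360+138/3.3,150+90/3.3),.016),("tray c2",(360+168/3.3,150+208/3.3),.016),("beaker rim",(390,195),.064),("stirrer plate",(360+306/3.3,150+187/3.3),.055),("timer",(333,250),.019),("rack",(332,190),.039),("wash",(407,145),.1),("black",(410,248),.08)):
    print(n,onz(t,px,z).round(3))
E
python3 m1.py
```

```text
cap [463.8375 202.575 ] [355.41463415 127.65853659] [ 0.55283037 -0.35290373  0.15883926]
cork [278.5        203.49999809] [306.  261.5] [ 5.72423610e-01  1.60644382e-01 -2.36135678e-04]
pan [0.465 0.352 0.04 ]
rim flask [0.467 0.345 0.144]
tray [ 0.58  -0.166  0.016]
tray c0 [ 0.619 -0.099  0.016]
tray c1 [ 0.647 -0.207  0.016]
tray c2 [ 0.54  -0.232  0.016]
beaker rim [ 0.588 -0.166  0.064]
stirrer plate [ 0.554 -0.347  0.055]
timer [ 0.433 -0.001  0.019]
rack [0.607 0.    0.039]
wash [ 0.725 -0.213  0.1  ]
black [ 0.436 -0.217  0.08 ]
```

All confirmed by size and height: cap z 0.159 (expected about 0.16), cork about 0, tray edge 0.111. Next I'll move the wrist camera above the stirrer and tray to refine.

```bash
python3 -m handwheel '.035 -.018 -.006 0;.035 -.018 -.006 0;.035 -.018 -.006 0;.035 -.018 -.006 0;.035 -.018 -.006 0' 0.085 25 >/dev/null; python3 -m handwheel '.035 -.018 -.006 0;.035 -.018 -.006 0;.035 -.018 -.006 0;0 0 0 0;0 0 0 0'
python3 - <<'E'
from h import *
d=shot("wrist","w1");print(pose().round(3).tolist(),d["camera_matrix"].tolist(),d["k1"],d["hand_eye"].round(4).tolist())
E
```

```text
clock: 1.03
position: [0.4262, -0.2873, 0.3016]
ee_rot: [0.0, 0.98, 0.2, 0.0]
contact_force: [-0.5, 0.0, -0.1]
width: 0.0848
gripper_force: 0.0
[[0.921, 0.389, -0.001, 0.425], [0.389, -0.921, -0.001, -0.288], [-0.001, 0.0, -1.0, 0.301], [0.0, 0.0, 0.0, 1.0]] [[316.46412822768025, 0.0, 316.06978938029897], [0.0, 316.46412822768025, 195.9530979228895], [0.0, 0.0, 1.0]] -0.00896519451909803 [[0.0007, -0.9584, -0.2855, 0.073], [1.0, 0.0007, 0.0002, 0.0006], [0.0001, -0.2855, 0.9584, -0.1201], [0.0, 0.0, 0.0, 1.0]]
```

View pics/w1.png

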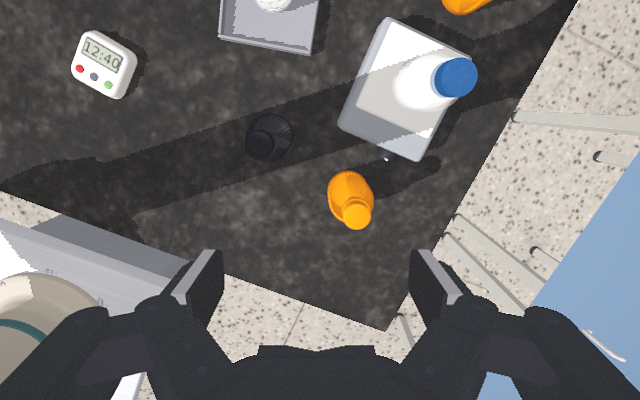

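The wrist view shows the stirrer plate centred near (405,75), the cap at (455,78), the black bottle (268,137), the orange bottle (350,195) and the tray partly in view at (270,20). I'll move forward for the second view.

```bash
python3 -m handwheel '.036 -.01 -.008 0;.036 -.01 -.008 0;.036 -.01 -.008 0;0 0 0 0;0 0 0 0'
python3 - <<'E'
from h import *
d=shot("wrist","w2")
E
```

```text
clock: 1.5
position: [0.5134, -0.2201, 0.3249]
ee_rot: [0.0, 0.98, 0.198, -0.0]
contact_force: [-0.7, 0.6, -0.5]
width: 0.0849
gripper_force: 0.0
```

View pics/w2.png

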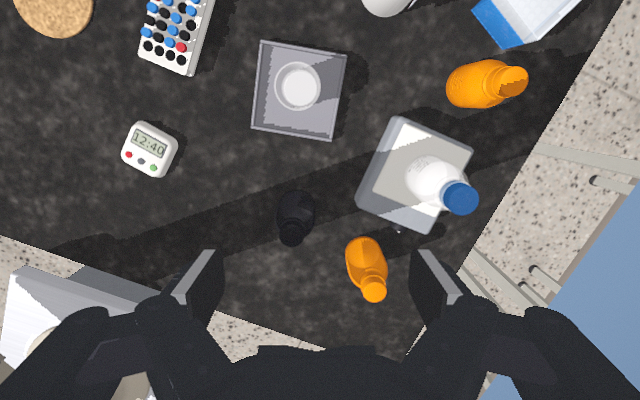

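The second view shows the tray with corners near (261,40), (347,55), (332,141) and (251,127), and the beaker at (298,87). The cap is at (459,198) and the stirrer at (415,175). I'll triangulate the cap, then enlarge the tray and stirrer.

```bash
cat > m2.py <<'E'
from h import *
exec(open("m1.py").read().split("a=cen")[0])
w1,w2=L("w1"),L("w2")
a=cen(w1,(420,40,490,110),blue);b=cen(w2,(430,170,490,225),blue)
print("cap",a[0],b[0],tri(ray(w1,a[0]),ray(w2,b[0])),a[1],b[1])
o=np.hstack([cv2.resize(w2["img"][30:150,245:355],(440,480),interpolation=2),cv2.resize(w2["img"][105:245,345:485][:, :],(360,360),interpolation=2)[:360].copy() if 0 else cv2.copyMakeBorder(cv2.resize(w2["img"][105:245,345:485],(350,350),interpolation=2),0,130,0,0,cv2.BORDER_CONSTANT)])
cv2.imwrite("pics/c2.png",o[:,:,::-1])
E
python3 m2.py
```

```text
cap [456.  77.] [461.00000381 198.5       ] [ 0.55336319 -0.35215509  0.16051783] (38.0, 42.0) (33.23401641845703, 31.819805145263672)
```

View pics/c2.png

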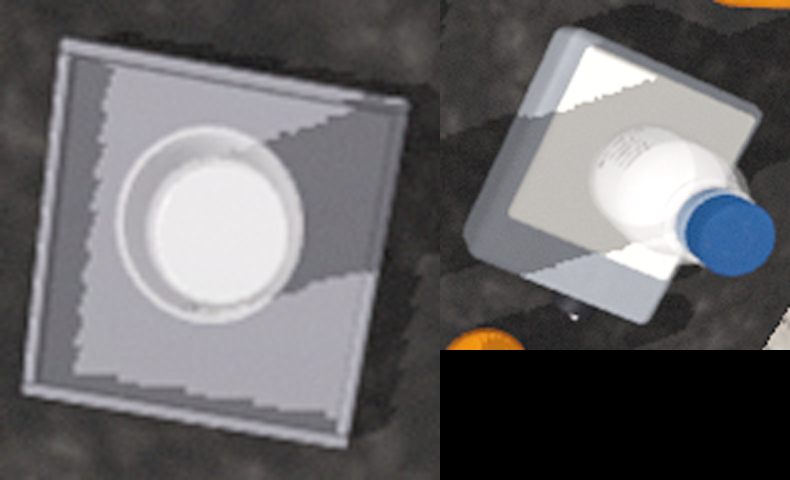

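```bash
cat > m3.py <<'E'
from h import *
exec(open("m1.py").read().split("a=cen")[0])
w2=L("w2")
c=np.array([(63,40),(408,102),(347,446),(23,392)])/4+[245,30]
P=np.array([onz(w2,x,.016) for x in c]);print("tray",P.round(4).tolist(),P.mean(0),[np.linalg.norm(P[i]-P[i-1]).round(4) for i in range(4)])
pc=proj(w2,P.mean(0)); # height: side-view tray rim corners
b=[(210.5/4+245,225.5/4+30)]
for x in((117,225),(304,225),(210,126),(210,325)): print(onz(w2,(x[0]/4+245,x[1]/4+30),.064).round(4))
# side: beaker rim ellipse centre in crop c1 (560,490)/3
sb=((560-405)/3+280,(490-300)/3+115); print("beaker rim tri",tri(ray(w2,b[0]),ray(s,sb)),onz(w2,b[0],.064))
q=np.array([(155,45),(315,118),(228,280),(68,215)])/2.5+[345,105]
Q=np.array([onz(w2,x,.055) for x in q]);print("plate",Q.round(4).tolist(),Q.mean(0),[np.linalg.norm(Q[i]-Q[i-1]).round(4) for i in range(4)])
# heights: plate corner in side crop (585,420)->left, (672,430) ; tray corners
for nm,wc,sc in(("tray far-left",c[0],(620,508)),("tray c1?",c[1],(618,510)),("tray",c[3],(622,572)),):
    print(nm,tri(ray(w2,wc),ray(s,((sc[0]-405)/3+280,(sc[1]-300)/3+115))).round(4))
for k in range(4): print("proj tray/plate in side crop",((proj(s,P[k])-[280,115])*3+[405,300]).round(0),((proj(s,Q[k])-[280,115])*3+[405,300]).round(0))
# bottle foot check
print(proj(w2,(.5534,-.3522,.055)),(proj(w2,(.5534,-.3522,.055))-[345,105])*2.5+[440,0])
E
python3 m3.py
```

```text
tray [[0.6215, -0.101, 0.016], [0.6468, -0.2066, 0.016], [0.5415, -0.2319, 0.016], [0.516, -0.1255, 0.016]] [ 0.58145214 -0.1662431   0.016     ] [np.float64(0.1084), np.float64(0.1085), np.float64(0.1083), np.float64(0.1095)]
[ 0.5777 -0.142   0.064 ]
[ 0.5984 -0.1911  0.064 ]
[ 0.6123 -0.1566  0.064 ]
[ 0.5624 -0.1767  0.064 ]
beaker rim tri [ 0.58737895 -0.16657216  0.0618694 ] [ 0.58794708 -0.16657672  0.064     ]
plate [[0.6006, -0.3029, 0.055], [0.6002, -0.3924, 0.055], [0.5083, -0.3943, 0.055], [0.5076, -0.3013, 0.055]] [ 0.55416724 -0.34774685  0.055     ] [np.float64(0.0931), np.float64(0.0895), np.float64(0.0919), np.float64(0.093)]
tray far-left [ 0.5659 -0.1213  0.0773]
tray c1? [ 0.5899 -0.2117  0.0261]
tray [ 5.128e-01 -1.232e-01  5.000e-04]
proj tray/plate in side crop [511. 556.] [577. 438.]
proj tray/plate in side crop [515. 504.] [595. 406.]
proj tray/plate in side crop [615. 505.] [673. 413.]
proj tray/plate in side crop [619. 557.] [659. 448.]
[424.35135321 173.87478268] [638.37838303 172.18695669]
```

Measured: beaker (0.588,-0.167) with rim z 0.062, tray (0.5815,-0.166), bottle (0.553,-0.352) with cap z 0.1605, plate (0.554,-0.348). I'll grip the beaker along the tray's diagonal so the fingers fit inside its rim. First the turn.

```bash
cat > to.py <<'E'
import sys
from h import *
P=pose();t=np.array([float(x) for x in sys.argv[1:4]]);d=P[:3,:3].T@(t-P[:3,3]);print("at",P[:3,3].round(4),"delta tool",d.round(4),"xyaw",round(float(np.arctan2(P[1,0],P[0,0])),3),"rows",round(np.linalg.norm(d)/.0417,1))
E
python3 -m handwheel '0 0 0 -.123;0 0 0 -.123;0 0 0 -.123;0 0 0 -.123;0 0 0 -.123' 0.07 25 >/dev/null; python3 -m handwheel '0 0 0 0;0 0 0 0';python3 to.py .588 -.1666 .15
```

```text
clock: 2.13
position: [0.5116, -0.2209, 0.3249]
ee_rot: [-0.0, 0.876, 0.482, -0.001]
contact_force: [0.3, 0.3, 0.3]
width: 0.07
gripper_force: 0.0
at [ 0.5116 -0.2209  0.3249] delta tool [0.0869 0.0357 0.1748] xyaw 1.007 rows 4.8
```

```bash
python3 -m handwheel '.0174 .0071 .034 0;.0174 .0071 .034 0;.0174 .0071 .034 0;.0174 .0071 .034 0;.0174 .0071 .034 0' >/dev/null; python3 -m handwheel '0 0 0 0;0 0 0 0';python3 to.py .588 -.1666 .038; python3 -c "
from h import *
shot('wrist','w3')"
```

```text
clock: 2.72
position: [0.5877, -0.1643, 0.153]
ee_rot: [-0.002, 0.875, 0.484, -0.002]
contact_force: [0.6, -0.2, 0.3]
width: 0.07
gripper_force: 0.0
at [ 0.5877 -0.1643  0.153 ] delta tool [-0.0016  0.0021  0.115 ] xyaw 1.011 rows 2.8
```

View pics/w3.png

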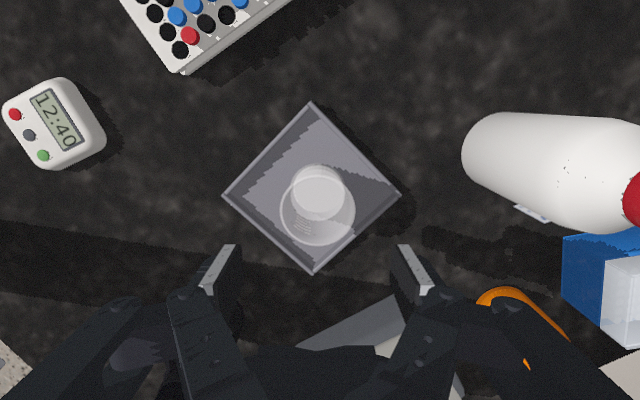

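The jaws are centred on the beaker (rim centre near (317,210)), aligned with the tray's diagonal (corners (311,103), (400,194), (311,274), (223,194)). A quick triangulation, then descend.

```bash
python3 - <<'E'
from h import *
L=lambda n:dict(np.load(f"pics/{n}.npz"))
a,b=L("w2"),L("w3")
print("rim",tri(ray(a,(297.6,86.4)),ray(b,(317.5,210))))
c=[(311,102),(401,194),(311,275),(222,194)];d=[(260.8,40),(331.8,141.5),(250.8,128),(347,55.5)]
A=[tri(ray(b,c[i]),ray(a,e)) for i,e in((0,d[0]),(1,d[3]),(2,d[1]),(3,d[2]))];print(np.round(A,4).tolist(),np.mean(A,0))
E
python3 -m handwheel '-.0008 .001 .028 0;-.0008 .001 .028 0;0 0 .028 0;0 0 .028 0;0 0 0 0'; python3 to.py .588 -.1666 .038
```

```text
rim [ 0.58796454 -0.16627889  0.0599889 ]
[[0.6222, -0.1008, 0.0136], [0.6477, -0.2068, 0.0101], [0.5406, -0.232, 0.0119], [0.5151, -0.1246, 0.0084]] [ 0.58138755 -0.16604607  0.01098767]
clock: 3.18
position: [0.5873, -0.1673, 0.041]
ee_rot: [-0.002, 0.875, 0.484, -0.002]
contact_force: [-1.0, -0.5, -0.9]
width: 0.0702
gripper_force: 0.0
at [ 0.5873 -0.1673  0.041 ] delta tool [0.001  0.0003 0.003 ] xyaw 1.01 rows 0.1
```

```bash
python3 -m handwheel '0 0 .002 0;0 0 0 0;0 0 0 0;0 0 0 0;0 0 0 0' 0.03 20; python3 -m handwheel '0 0 0 0;0 0 0 0;0 0 0 0'; python3 -m handwheel '0 0 -.01 0;0 0 -.02 0;0 0 -.03 0;0 0 -.03 0;0 0 0 0';  python3 to.py .5724 .1606 .12
```

```text
clock: 3.6
position: [0.5912, -0.1674, 0.0434]
ee_rot: [0.001, 0.875, 0.485, 0.001]
contact_force: [0.2, -0.0, 4.8]
width: 0.0486
gripper_force: 17.9
clock: 3.85
position: [0.5911, -0.1673, 0.0432]
ee_rot: [0.001, 0.874, 0.485, 0.001]
contact_force: [-1.6, 0.2, 7.5]
width: 0.0486
gripper_force: 17.4
clock: 4.27
position: [0.5938, -0.1681, 0.1381]
ee_rot: [0.005, 0.874, 0.485, 0.004]
contact_force: [1.3, -0.7, 0.3]
width: 0.0486
gripper_force: 19.9
at [ 0.5938 -0.1681  0.1381] delta tool [ 0.2675 -0.1924  0.0164] xyaw 1.013 rows 7.9
```

Grasped (width 48.6 mm matches the 48 mm body). Now carry it to the mat.

```bash
python3 -m handwheel '.02 -.014 0 0;.032 -.023 0 0;.0335 -.024 0 0;.0335 -.024 0 0;.0335 -.024 0 0' >/dev/null; python3 -m handwheel '.0335 -.024 0 0;.0335 -.024 0 0;.0235 -.018 0 0;.012 -.009 0 0;0 0 0 0';python3 -m handwheel '0 0 0 0;0 0 0 0'; python3 -c "
from h import *
shot('wrist','w4')";  python3 to.py .5724 .1606 .05
```

```text
clock: 5.1
position: [0.5682, 0.1506, 0.1315]
ee_rot: [-0.001, 0.873, 0.487, 0.0]
contact_force: [-0.8, -0.6, 0.8]
width: 0.0487
gripper_force: 19.9
clock: 5.27
position: [0.569, 0.1462, 0.1313]
ee_rot: [0.0, 0.874, 0.485, -0.0]
contact_force: [-0.8, -0.6, -0.8]
width: 0.0484
gripper_force: 19.9
at [0.5691 0.1458 0.1313] delta tool [ 0.0143 -0.0051  0.0813] xyaw 1.012 rows 2.0
```

View pics/w4.png

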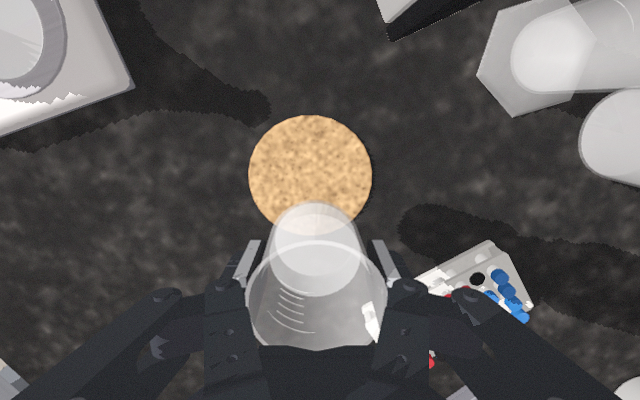

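The beaker hangs straight in the jaws (foot (316,248), rim (316,295)), with the cork mat at (310,172). I'll shift forward 14 mm and lower it.

```bash
python3 -m handwheel '.0072 -.0025 .01 0;.0071 -.0025 .025 0;0 0 .025 0;0 0 .015 0;0 0 .003 0'; python3 -m handwheel '0 0 .001 0;0 0 0 0'; python3 to.py .5724 .1606 .0435
```

```text
clock: 5.73
position: [0.5701, 0.1606, 0.0495]
ee_rot: [-0.001, 0.875, 0.484, -0.003]
contact_force: [-0.5, -0.7, 0.0]
width: 0.0483
gripper_force: 19.9
clock: 5.9
position: [0.5729, 0.1613, 0.0523]
ee_rot: [0.0, 0.875, 0.485, 0.0]
contact_force: [0.1, 0.5, -0.9]
width: 0.0485
gripper_force: 19.9
at [0.5729 0.1613 0.0523] delta tool [-0.0008 -0.0001  0.0088] xyaw 1.012 rows 0.2
```

```bash
python3 -m handwheel '0 0 .003 0;0 0 .003 0;0 0 .001 0;0 0 0 0;0 0 0 0'; python3 -m handwheel '0 0 .001 0;0 0 .001 0;0 0 0 0;0 0 0 0'; 
```

```text
clock: 6.32
position: [0.5724, 0.1617, 0.0456]
ee_rot: [0.0, 0.875, 0.485, 0.0]
contact_force: [0.8, 0.3, 0.5]
width: 0.0487
gripper_force: 19.9
clock: 6.65
position: [0.5725, 0.1617, 0.0434]
ee_rot: [0.0, 0.875, 0.485, 0.0]
contact_force: [-0.6, 0.2, -0.9]
width: 0.0484
gripper_force: 19.7
```

```bash
for i in 1; do python3 -m handwheel '0 0 .001 0;0 0 0 0;0 0 0 0'|grep -E "pos|contact|gripper"; python3 -m handwheel '0 0 .001 0;0 0 0 0;0 0 0 0'|grep -E "pos|contact|gripper";python3 -m handwheel '0 0 .001 0;0 0 0 0;0 0 0 0'|grep -E "pos|contact|gripper"; done
```

```text
position: [0.5723, 0.1619, 0.0431]
contact_force: [-1.5, 0.1, 5.7]
gripper_force: 18.2
position: [0.572, 0.1621, 0.0426]
contact_force: [-3.1, 0.1, 10.2]
gripper_force: 17.4
position: [0.5719, 0.1623, 0.042]
contact_force: [-4.3, 1.6, 12.3]
gripper_force: 17.2
```

Contact at z 0.0433, as predicted. Ease off, release and lift.

```bash
python3 -m handwheel '0 0 -.0015 0;0 0 0 0;0 0 0 0' >/dev/null; python3 -m handwheel '0 0 0 0;0 0 0 0;0 0 0 0;0 0 0 0;0 0 0 0' 0.07 | tail -3;  python3 -m handwheel '0 0 -.02 0;0 0 -.03 0;0 0 -.03 0;0 0 -.04 0;0 0 -.04 0' 0.085; python3 -c "
from h import *
shot('wrist','w5')"; python3 to.py .5534 -.3522 .25
```

```text
contact_force: [0.1, -0.2, -0.5]
width: 0.07
gripper_force: 0.0
clock: 8.48
position: [0.5715, 0.1616, 0.2026]
ee_rot: [-0.0, 0.875, 0.485, -0.001]
contact_force: [0.3, -0.2, 0.1]
width: 0.0853
gripper_force: 0.0
at [0.5764 0.1624 0.212 ] delta tool [-0.4484  0.2533 -0.0395] xyaw 1.013 rows 12.4
```

View pics/w5.png

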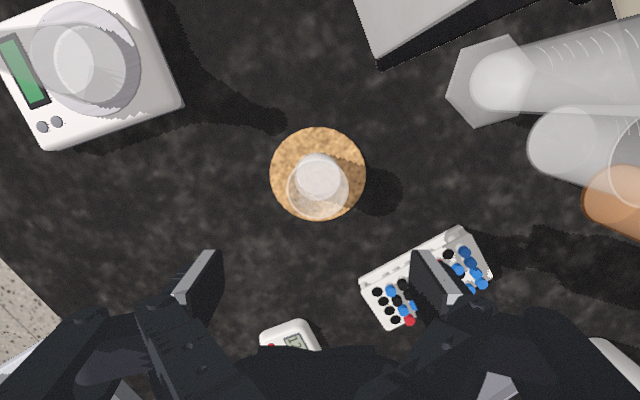

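The beaker stands upright on the mat (315,185), and the balance with its flask is at upper left. Now to the bottle: turn back 0.61 rad while rising, then travel.

```bash
python3 -m handwheel '0 0 -.012 .122;0 0 -.012 .122;0 0 -.012 .122;0 0 -.012 .122;0 0 -.012 .122' >/dev/null; python3 -m handwheel '0 0 0 0'>/dev/null;  python3 to.py .5534 -.3522 .27; python3 - <<'E'
from h import *
w=dict(np.load("pics/w2.npz"))
print([onz(w,p,z).round(3).tolist() for p,z in(((480,84),.04),((514,80),.11),((366,258),.04),((374,290),.11))])
E
```

```text
at [0.5736 0.1619 0.2641] delta tool [-0.2192  0.4655 -0.0064] xyaw 0.401 rows 12.3
[[0.677, -0.367, 0.04], [0.677, -0.367, 0.11], [0.412, -0.34, 0.04], [0.406, -0.342, 0.11]]
```

```bash
python3 -m handwheel '-.016 .034 0 0;-.016 .034 0 0;-.0176 .0374 0 0;-.0176 .0374 0 0;-.0176 .0374 0 0' >/dev/null; python3 -m handwheel '-.0176 .0374 0 0;-.0176 .0374 0 0;-.0176 .0374 0 0;-.0176 .0374 0 0;-.0176 .0374 0 0' >/dev/null; python3 -m handwheel '-.0176 .0374 0 0;-.0176 .0374 0 0;-.011 .024 0 0;0 0 0 0;0 0 0 0' |head -2;  python3 to.py .5534 -.3522 .2
```

```text
clock: 10.28
position: [0.5529, -0.3542, 0.26]
at [ 0.5529 -0.3542  0.26  ] delta tool [ 0.0013 -0.0015  0.06  ] xyaw 0.403 rows 1.4
```

```bash
python3 -m handwheel '.0013 -.0015 .01 0;0 0 0 0;0 0 0 0' |head -2; cat > m4.py <<'E'
from h import *
exec(open("m1.py").read().split("a=cen")[0])
w=shot("wrist","w6");w1,w2=L("w1"),L("w2")
c=cen(w,(200,60,440,330),blue);print(c)
print(tri(ray(w1,(456,77)),ray(w2,(461,198.5)),ray(w,c[0])),onz(w,c[0],.16))
E
python3 m4.py; python3 to.py .5534 -.3522 .125
```

```text
clock: 10.53
position: [0.5539, -0.3488, 0.2507]
(array([319.5, 212. ]), (42.0, 39.0), 90.0, array([319.41794311, 212.34792123]))
[ 0.55342015 -0.35218986  0.1603373 ] [ 0.55341226 -0.35215897  0.16      ]
at [ 0.5542 -0.3492  0.2514] delta tool [-0.0019  0.0026  0.1264] xyaw 0.405 rows 3.0
```

View pics/w6.png

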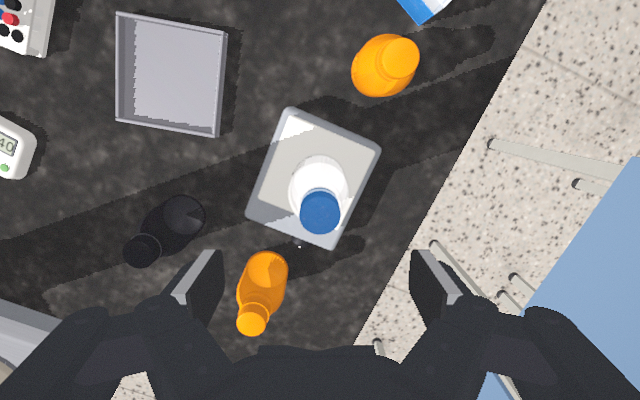

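The cap at (319,212) and triangulated position agree to within 1 mm. Both orange bottles are more than 0.12 m away and the tray is empty at (170,75). Descend and grip.

```bash
python3 -m handwheel '-.001 .0013 .02 0;-.001 .0013 .03 0;0 0 .035 0;0 0 .03 0;0 0 .01 0'>/dev/null; python3 -m handwheel '0 0 0 0;0 0 0 0'; python3 to.py .5534 -.3522 .125
```

```text
clock: 11.17
position: [0.554, -0.354, 0.1277]
ee_rot: [0.0, 0.98, 0.201, 0.0]
contact_force: [0.6, -0.3, 0.6]
width: 0.0849
gripper_force: 0.0
at [ 0.554  -0.354   0.1277] delta tool [ 0.0001 -0.0019  0.0027] xyaw 0.404 rows 0.1
```

```bash
python3 -m handwheel '0 -.0019 .001 0;0 0 0 0;0 0 0 0;0 0 0 0;0 0 0 0' 0.04 35 >/dev/null; python3 -m handwheel '0 0 0 0;0 0 0 0;0 0 0 0'; python3 -m handwheel '0 0 -.005 0;0 0 -.012 0;0 0 -.02 0;0 0 -.02 0;0 0 -.02 0';python3 -m handwheel '0 0 0 0;0 0 0 0'; python3 to.py .5815 -.1662 .18
```

```text
clock: 11.83
position: [0.5534, -0.3528, 0.1284]
ee_rot: [0.001, 0.98, 0.2, 0.001]
contact_force: [-0.5, 0.9, 3.9]
width: 0.051
gripper_force: 35.7
clock: 12.25
position: [0.5525, -0.3524, 0.2041]
ee_rot: [0.0, 0.98, 0.2, 0.0]
contact_force: [0.7, -0.1, -1.6]
width: 0.051
gripper_force: 36.7
clock: 12.42
position: [0.5531, -0.3529, 0.2043]
ee_rot: [0.001, 0.98, 0.2, 0.001]
contact_force: [-0.2, -0.1, -1.5]
width: 0.0508
gripper_force: 36.7
at [ 0.5531 -0.3529  0.2043] delta tool [ 0.0992 -0.1607  0.024 ] xyaw 0.403 rows 4.6
```

Held (force z −1.5 N is consistent with 140 g). Over to the tray.

```bash
python3 -m handwheel '.01 -.016 0 0;.02 -.032 0 0;.021 -.034 0 0;.021 -.034 0 0;.016 -.026 0 0' >/dev/null; python3 -m handwheel '.01 -.015 0 0;0 0 0 0;0 0 0 0;0 0 0 0'; python3 to.py .5815 -.1662 .09; python3 -c "
from h import *
shot('wrist','w7')"
```

```text
clock: 13.17
position: [0.5807, -0.17, 0.2017]
ee_rot: [-0.0, 0.98, 0.2, -0.001]
contact_force: [-0.6, -0.4, -1.8]
width: 0.0509
gripper_force: 36.8
at [ 0.5807 -0.17    0.2017] delta tool [ 0.0024 -0.0031  0.1117] xyaw 0.403 rows 2.7
```

View pics/w7.png

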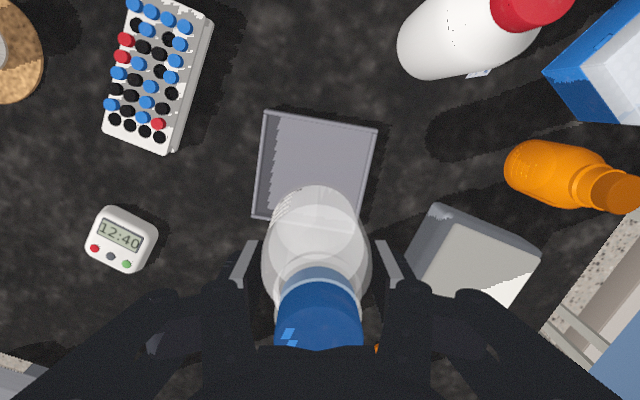

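The bottle hangs straight in the jaws (cap (318,305)) over the tray, whose near corners are at (253,215) and (365,225). Lower it.

```bash
python3 -m handwheel '.0012 -.0016 .02 0;.0012 -.0015 .03 0;0 0 .03 0;0 0 .02 0;0 0 .012 0'>/dev/null; python3 -m handwheel '0 0 0 0;0 0 0 0'; python3 to.py .5815 -.1662 .0774
```

```text
clock: 13.8
position: [0.5817, -0.1669, 0.09]
ee_rot: [-0.0, 0.98, 0.199, -0.001]
contact_force: [0.2, -0.4, -0.7]
width: 0.0511
gripper_force: 36.8
at [ 0.5817 -0.1669  0.09  ] delta tool [ 0.0001 -0.0007  0.0126] xyaw 0.401 rows 0.3
```

```bash
G='pos|contact'; python3 -m handwheel '0 -.0007 .004 0;0 0 .004 0;0 0 .003 0;0 0 0 0;0 0 0 0'|grep -E $G; python3 -m handwheel '0 0 .001 0;0 0 0 0;0 0 0 0'|grep -E $G;python3 -m handwheel '0 0 .001 0;0 0 0 0;0 0 0 0'|grep -E $G;
```

```text
position: [0.582, -0.1651, 0.08]
contact_force: [-0.0, -0.5, -1.4]
position: [0.582, -0.1651, 0.0789]
contact_force: [0.5, 0.5, -1.1]
position: [0.5819, -0.1651, 0.0778]
contact_force: [-0.9, 0.4, -0.9]
```

```bash
G='pos|contact'; python3 -m handwheel '0 0 .001 0;0 0 0 0;0 0 0 0'|grep -E $G; python3 -m handwheel '0 0 .001 0;0 0 0 0;0 0 0 0'|grep -E $G
```

```text
position: [0.5821, -0.1651, 0.0775]
contact_force: [-0.9, 1.3, 3.5]
position: [0.5822, -0.165, 0.0774]
contact_force: [-1.9, 2.0, 9.7]
```

Contact as predicted. Release, lift, and head for the balance.

```bash
python3 -m handwheel '0 0 -.001 0;0 0 0 0' >/dev/null; python3 -m handwheel '0 0 0 0;0 0 0 0;0 0 0 0;0 0 0 0;0 0 0 0' 0.08 | tail -3;  python3 -m handwheel '0 0 -.02 0;0 0 -.03 0;0 0 -.04 0;0 0 -.04 0;0 0 -.04 0' ; python3 -m handwheel '0 0 -.02 0;0 0 0 0'|head -2; python3 - <<'E'
from h import *
exec(open("m1.py").read().split("a=cen")[0])
w=shot("wrist","w8");c=cen(w,(200,60,440,330),blue);print("cap",c[0],onz(w,c[0],.109),c[1])
E
python3 to.py .36 .31 .3
```

```text
contact_force: [0.9, 0.4, 0.0]
width: 0.0804
gripper_force: 0.0
clock: 16.22
position: [0.5815, -0.1649, 0.2482]
ee_rot: [-0.0, 0.98, 0.2, -0.0]
contact_force: [0.8, -0.7, 0.4]
width: 0.0799
gripper_force: 0.0
clock: 16.38
position: [0.5845, -0.1662, 0.2732]
cap [311.5 187.5] [ 0.58168514 -0.16501097  0.109     ] (31.0, 29.0)
at [ 0.5832 -0.1657  0.27  ] delta tool [-0.0188 -0.5249 -0.0327] xyaw 0.403 rows 12.6
```

The bottle stands at (0.5817,-0.165) against tray centre (0.5815,-0.166). Now the flask.

```bash
python3 -m handwheel '0 -.025 -.004 0;.002 -.04 -.004 0;.002 -.04 -.004 0;.002 -.04 -.004 0;.002 -.04 -.004 0' >/dev/null; python3 -m handwheel '.002 -.04 -.002 0;.002 -.04 -.002 0;.002 -.04 -.002 0;.002 -.04 0 0;.002 -.04 0 0' >/dev/null; python3 -m handwheel '.002 -.04 0 0;.002 -.04 0 0;0 -.035 0 0;0 -.02 0 0;0 0 0 0' >/dev/null;python3 -m handwheel '0 0 0 0;0 0 0 0' |head -2; python3 -c "
from h import *
shot('wrist','w9')"
```

```text
clock: 17.85
position: [0.398, 0.3211, 0.2914]
```

View pics/w9.png

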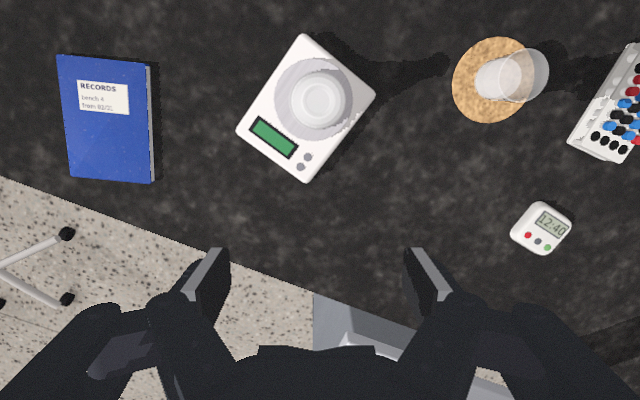

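Flask at (318,97) on the pan (pan centre about (316,98)). The beaker stands on the mat at (500,80). I'll move on 70 mm for the second view, directly above the flask.

```bash
python3 -m handwheel '.03 0 0 0;.035 0 0 0;.005 0 0 0;0 0 0 0;0 0 0 0' |head -2; python3 - <<'E'
from h import *
w=shot("wrist","w10");a=dict(np.load("pics/w9.npz"))
o=np.hstack([cv2.resize(a["img"][45:145,265:365],(400,400),interpolation=2),cv2.resize(w["img"][140:260,260:380],(400,400),interpolation=2)])
cv2.imwrite("pics/c3.png",o[:,:,::-1])
E
```

```text
clock: 18.32
position: [0.4629, 0.348, 0.292]
```

View pics/c3.png

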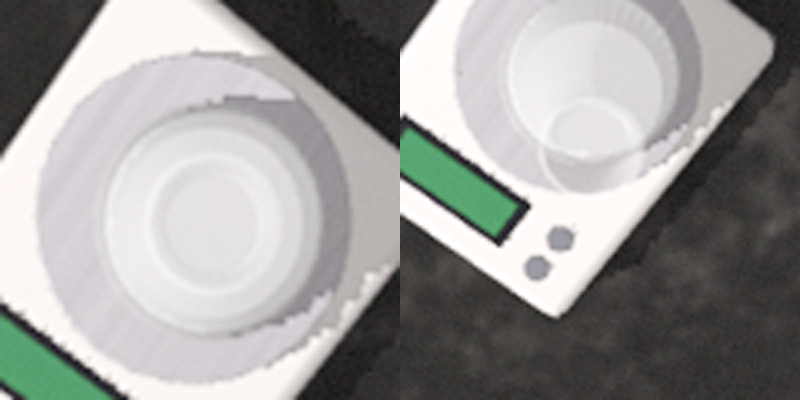

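```bash
python3 - <<'E'
from h import *
L=lambda n:dict(np.load(f"pics/{n}.npz"));a,b,t=L("w9"),L("w10"),L("t1")
A=lambda x,y:(x/4+265,y/4+45)
B=lambda x,y:((x-400)/3.3333+260,y/3.3333+140)
print("rim",tri(ray(a,A(210,222)),ray(b,B(593,145))),onz(a,A(210,222),.144),onz(b,B(593,145),.144),onz(t,(204.3,237),.144))
print("rim size",[ (onz(b,B(*p),.144)).round(4).tolist() for p in((543,145),(642,145),(593,95),(593,195))])
print("foot",onz(a,A(213,221),.04))
print("pan",onz(a,A(194,219),.04),[onz(a,A(*p),.04).round(4).tolist() for p in((38,219),(350,219),(194,55),(194,383))])
print("pan x-extent mid w10",onz(b,B(455,80),.04),onz(b,B(702,80),.04),onz(b,B(577,193),.04))
# pan height: pan lowest edge & side views: project
s=L("s1");print("side pan proj",proj(s,(.466,.349,.04)))
E
python3 to.py .466 .349 .25
```

```text
rim [0.46668368 0.34762133 0.14137328] [0.46646779 0.34811883 0.144     ] [0.46750828 0.34741671 0.144     ] [0.46720543 0.34497305 0.144     ]
rim size [[0.4624, 0.3595, 0.144], [0.4725, 0.3356, 0.144], [0.4798, 0.3526, 0.144], [0.4549, 0.342, 0.144]]
foot [0.46737752 0.34695068 0.04      ]
pan [0.46577615 0.35207176 0.04      ] [[0.4486, 0.3924, 0.04], [0.483, 0.3118, 0.04], [0.5051, 0.3687, 0.04], [0.4237, 0.3342, 0.04]]
pan x-extent mid w10 [0.44583735 0.39111517 0.04      ] [0.4803243  0.30985036 0.04      ] [0.42393499 0.33457281 0.04      ]
side pan proj [328.65695046 312.84664318]
at [0.4622 0.348  0.2923] delta tool [0.0039 0.0006 0.0423] xyaw 0.401 rows 1.0
```

Flask axis is at (0.467,0.3475) with rim z 0.1414 (0.144 expected). The pan is at (0.4655,0.3515), 88 mm across as expected. Descend with the jaws preclosed to 50 mm.

```bash
python3 -m handwheel '.0022 .0014 .02 0;.0022 .0014 .03 0;0 0 .035 0;0 0 .03 0;0 0 .018 0' 0.05 25 >/dev/null; python3 -m handwheel '0 0 0 0;0 0 0 0'; python3 to.py .467 .3475 .143
```

```text
clock: 18.95
position: [0.4667, 0.3477, 0.1597]
ee_rot: [0.0, 0.98, 0.2, -0.001]
contact_force: [-0.4, 0.6, 0.5]
width: 0.0502
gripper_force: 0.0
at [0.4667 0.3477 0.1597] delta tool [0.0002 0.0003 0.0167] xyaw 0.403 rows 0.4
```

```bash
python3 -m handwheel '0 0 .01 0;0 0 .007 0;0 0 0 0;0 0 0 0' >/dev/null; python3 -m handwheel '0 0 0 0;0 0 0 0;0 0 0 0;0 0 0 0;0 0 0 0' 0.015 25 >/dev/null; python3 -m handwheel '0 0 0 0;0 0 0 0;0 0 0 0'
```

```text
clock: 19.95
position: [0.4682, 0.3489, 0.1434]
ee_rot: [-0.0, 0.98, 0.2, 0.001]
contact_force: [-0.9, 0.2, 5.7]
width: 0.0259
gripper_force: 24.8
```

Held at the neck (25.9 mm). Lift to z about 0.27, clearing everything on the way to the stirrer.

```bash
python3 -m handwheel '0 0 -.005 0;0 0 -.015 0;0 0 -.025 0;0 0 -.03 0;0 0 -.03 0' >/dev/null; python3 -m handwheel '0 0 -.02 0;0 0 -.005 0;0 0 0 0;0 0 0 0'; python3 to.py .5542 -.3477 .27; python3 - <<'E'
from h import *
d=shot("wrist","w11"); w=dict(np.load("pics/w7.npz"))
o=np.hstack([cv2.resize(d["img"],(480,300)),cv2.copyMakeBorder(cv2.resize(w["img"][190:310,400:560],(320,240),interpolation=2),0,60,0,0,cv2.BORDER_CONSTANT)]);cv2.imwrite("pics/c4.png",o[:,:,::-1])
E
```

```text
clock: 20.7
position: [0.4672, 0.348, 0.2713]
ee_rot: [0.001, 0.98, 0.2, -0.001]
contact_force: [-0.4, -0.7, -0.7]
width: 0.0257
gripper_force: 24.7
at [0.4672 0.348  0.2713] delta tool [-0.1926  0.6741  0.0022] xyaw 0.403 rows 16.8
```

View pics/c4.png

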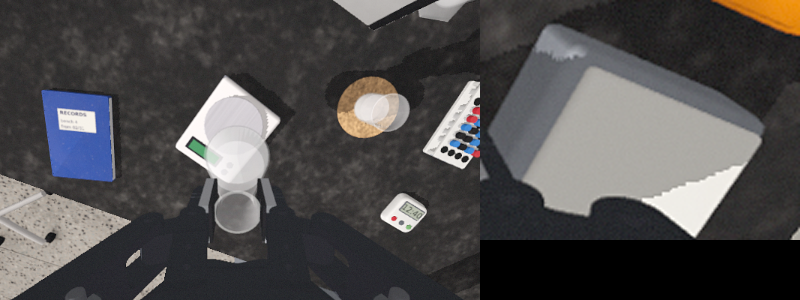

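The flask hangs upright in the jaws and the pan is free. Carry it over.

```bash
python3 -m handwheel '-.003 .01 0 0;-.006 .02 0 0;-.009 .031 0 0;-.011 .0385 0 0;-.011 .0385 0 0' >/dev/null; python3 -m handwheel '-.011 .0385 0 0;-.011 .0385 0 0;-.011 .0385 0 0;-.011 .0385 0 0;-.011 .0385 0 0' >/dev/null; python3 -m handwheel '-.011 .0385 0 0;-.011 .0385 0 0;-.011 .0385 0 0;-.011 .0385 0 0;-.011 .0385 0 0'|head -2;python3 -m handwheel '-.011 .0385 0 0;-.011 .0385 0 0;-.009 .031 0 0;-.006 .02 0 0;-.003 .01 0 0' >/dev/null;python3 -m handwheel '0 0 0 0;0 0 0 0;0 0 0 0' ; python3 to.py .5542 -.3477 .2;
```

```text
clock: 22.0
position: [0.5334, -0.1937, 0.2712]
clock: 22.67
position: [0.5517, -0.3324, 0.2724]
ee_rot: [-0.001, 0.98, 0.2, -0.0]
contact_force: [0.7, 0.1, 0.1]
width: 0.0259
gripper_force: 24.8
at [ 0.5517 -0.3324  0.2724] delta tool [-0.0037  0.0152  0.0724] xyaw 0.404 rows 1.8
```

```bash
python3 - <<'E'
from h import *
L=lambda n:dict(np.load(f"pics/{n}.npz"));a,b=L("w2"),L("w7")
print(tri(ray(a,(407,123)),ray(b,(457.5,223.5))),tri(ray(a,(471,152.2)),ray(b,(541.5,254))))
E
python3 -m handwheel '-.002 .0075 .015 0;-.0017 .0077 .025 0;0 0 .03 0;0 0 .02 0;0 0 .01 0' >/dev/null;python3 -m handwheel '0 0 0 0;0 0 0 0' ; python3 to.py .5542 -.3477 .158;
```

```text
[ 0.60052357 -0.30389053  0.05073931] [ 0.60213045 -0.39950039  0.04291618]
clock: 23.25
position: [0.5551, -0.3485, 0.1735]
ee_rot: [0.0, 0.98, 0.201, 0.0]
contact_force: [-1.2, -0.8, 0.4]
width: 0.026
gripper_force: 24.8
at [ 0.5551 -0.3485  0.1735] delta tool [-0.0005 -0.0011  0.0155] xyaw 0.404 rows 0.4
```

```bash
G='pos|contact'; python3 -m handwheel '0 0 .005 0;0 0 .005 0;0 0 .002 0;0 0 0 0;0 0 0 0'|grep -E $G; python3 -m handwheel '0 0 .0015 0;0 0 0 0;0 0 0 0'|grep -E $G;python3 -m handwheel '0 0 .0015 0;0 0 0 0;0 0 0 0'|grep -E $G;
```

```text
position: [0.5548, -0.3496, 0.1611]
contact_force: [-0.5, -1.2, -0.4]
position: [0.5547, -0.3496, 0.1594]
contact_force: [0.2, 0.2, -1.3]
position: [0.5549, -0.3497, 0.1584]
contact_force: [-0.7, 0.1, 3.2]
```

Contact as predicted. Release and lift.

```bash
python3 -m handwheel '0 0 .0005 0;0 0 0 0;0 0 0 0;0 0 0 0;0 0 0 0' 0.06 |tail -3; python3 -m handwheel '0 0 0 0;0 0 0 0;0 0 -.01 0;0 0 -.02 0;0 0 -.03 0' |head -2; python3 -m handwheel '0 0 -.03 0;0 0 -.03 0;0 0 0 0;0 0 0 0' 0.07|head -2; python3 -c "
from h import *
shot('wrist','w12')
d=shot('side','s12')"; python3 to.py .5724 .1616 .25
```

```text
contact_force: [0.2, -0.2, 0.0]
width: 0.0601
gripper_force: 0.0
clock: 25.0
position: [0.5535, -0.3485, 0.2158]
clock: 25.33
position: [0.5556, -0.3502, 0.2807]
at [ 0.5543 -0.3492  0.277 ] delta tool [ 0.2169 -0.4628  0.0272] xyaw 0.403 rows 12.3
```

View pics/w12.png

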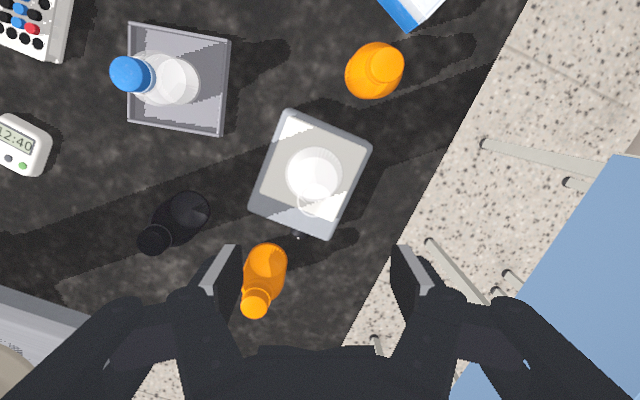

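Flask upright, centred on the plate (314,176), and the bottle stands in the tray (175,78). Now back to the beaker on the mat.

```bash
python3 -m handwheel '.01 -.021 0 0;.0175 -.0373 0 0;.0175 -.0373 0 0;.0175 -.0373 0 0;.0175 -.0373 0 0' >/dev/null; python3 -m handwheel '.0175 -.0373 0 0;.0175 -.0373 0 0;.0175 -.0373 0 0;.0175 -.0373 0 0;.0175 -.0373 0 0' >/dev/null; python3 -m handwheel '.0175 -.0373 0 0;.0175 -.0373 0 0;.012 -.0257 0 0;.006 -.013 0 0;0 0 0 0' >/dev/null; python3 -m handwheel '0 0 .03 0;0 0 .03 0;0 0 .03 0;0 0 0 0;0 0 0 0'|head -2; python3 -c "
from h import *
shot('wrist','w13')"; python3 to.py .5724 .1616 .15
```

```text
clock: 27.1
position: [0.5721, 0.1676, 0.1855]
at [0.5737 0.1681 0.1875] delta tool [-0.0037  0.0054  0.0375] xyaw 0.402 rows 0.9
```

View pics/w13.png

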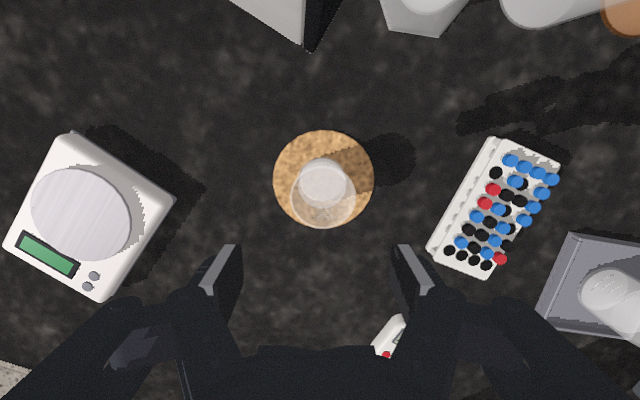

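The beaker stands on the mat, rim centre about (323,196). The empty pan is centred at about (81,214). I'll triangulate both with the earlier views.

```bash
python3 - <<'E'
from h import *
L=lambda n:dict(np.load(f"pics/{n}.npz"));a,b,c=L("w5"),L("w13"),L("w9")
print("beaker",tri(ray(a,(318,189)),ray(b,(323,196))),onz(a,(318,189),.064),onz(b,(323,196),.064))
print("pan",tri(ray(c,(313.5,99.75)),ray(b,(81,214.5))),onz(b,(81,214.5),.04))
E
python3 to.py .5724 .1616 .045
```

```text
beaker [0.57402336 0.16149948 0.06215142] [0.57407144 0.16164674 0.064     ] [0.57475039 0.16203872 0.064     ]
pan [0.4659772  0.35231013 0.03814867] [0.46738205 0.35144927 0.04      ]
at [0.5737 0.1681 0.1875] delta tool [-0.0036  0.0054  0.1425] xyaw 0.402 rows 3.4
```

```bash
python3 -m handwheel '-.001 .003 .02 0;-.001 .003 .035 0;0 0 .035 0;0 0 .03 0;0 0 .012 0' >/dev/null; python3 -m handwheel '0 0 .008 0;0 0 0 0;0 0 0 0'; python3 to.py .574 .1617 .0435
```

```text
clock: 27.82
position: [0.5756, 0.1629, 0.049]
ee_rot: [0.0, 0.98, 0.2, 0.002]
contact_force: [0.6, 0.1, 0.2]
width: 0.07
gripper_force: 0.0
at [0.5756 0.1629 0.049 ] delta tool [-0.002   0.0005  0.0055] xyaw 0.402 rows 0.1
```

```bash
python3 -m handwheel '-.002 .0005 .004 0;0 0 0 0;0 0 0 0' >/dev/null; python3 -m handwheel '0 0 0 0;0 0 0 0;0 0 0 0;0 0 0 0;0 0 0 0' 0.03 20 >/dev/null; python3 -m handwheel '0 0 0 0;0 0 0 0;0 0 0 0'; python3 -m handwheel '0 0 -.005 0;0 0 -.015 0;0 0 -.03 0;0 0 -.03 0;0 0 -.03 0' >/dev/null;python3 -m handwheel '0 0 0 0;0 0 0 0'; python3 to.py .466 .352 .14
```

```text
clock: 28.73
position: [0.5726, 0.162, 0.0441]
ee_rot: [-0.0, 0.98, 0.2, 0.001]
contact_force: [-1.2, 0.9, 5.5]
width: 0.0494
gripper_force: 18.1
clock: 29.32
position: [0.5734, 0.1619, 0.1554]
ee_rot: [0.0, 0.98, 0.2, 0.002]
contact_force: [-0.3, -0.0, -1.0]
width: 0.0493
gripper_force: 19.9
at [0.5734 0.1619 0.1554] delta tool [-0.0244 -0.217   0.015 ] xyaw 0.403 rows 5.2
```

```bash
python3 -m handwheel '-.002 -.015 0 0;-.003 -.03 0 0;-.0045 -.038 0 0;-.0045 -.038 0 0;-.0045 -.038 0 0' >/dev/null; python3 -m handwheel '-.003 -.03 0 0;-.003 -.02 0 0;0 -.008 0 0;0 0 0 0;0 0 0 0' >/dev/null; python3 to.py .466 .352 .09
```

```text
at [0.4641 0.3514 0.1522] delta tool [0.0021 0.0001 0.0622] xyaw 0.404 rows 1.5
```

```bash
G='pos|contact'; python3 -m handwheel '.001 0 .01 0;.001 0 .02 0;0 0 .02 0;0 0 .01 0;0 0 0 0'|grep -E $G; python3 -m handwheel '0 0 .003 0;0 0 .003 0;0 0 0 0;0 0 0 0'|grep -E $G
```

```text
position: [0.4653, 0.3503, 0.0901]
contact_force: [0.1, -0.6, -0.2]
position: [0.4669, 0.3527, 0.0879]
contact_force: [-0.3, 0.1, -0.2]
```

```bash
G='pos|contact'; python3 -m handwheel '0 0 .003 0;0 0 .003 0;0 0 0 0;0 0 0 0'|grep -E $G; python3 -m handwheel '0 0 .001 0;0 0 0 0;0 0 0 0'|grep -E $G;  python3 -m handwheel '0 0 .001 0;0 0 0 0;0 0 0 0'|grep -E $G
```

```text
position: [0.4662, 0.3525, 0.0811]
contact_force: [0.1, 0.0, -0.2]
position: [0.4665, 0.3526, 0.0803]
contact_force: [0.4, 0.1, -0.2]
position: [0.4666, 0.3527, 0.0802]
contact_force: [-1.4, -0.9, 5.2]
```

Contact at the expected height. Release, lift, and check all three.

```bash
python3 -m handwheel '0 0 -.0005 0;0 0 0 0' >/dev/null; python3 -m handwheel '0 0 0 0;0 0 0 0;0 0 0 0;0 0 0 0;0 0 0 0' 0.075 |tail -3; python3 -m handwheel '0 0 -.01 0;0 0 -.02 0;0 0 -.03 0;0 0 -.04 0;0 0 -.04 0' >/dev/null; python3 -m handwheel '-.03 0 -.03 0;-.03 0 -.03 0;0 0 0 0;0 0 0 0;0 0 0 0'; python3 - <<'E'
from h import *
w=shot("wrist","w14");s=shot("side","s14");t=shot("top")
o=np.zeros((600,800,3),np.uint8);o[:300,:480]=cv2.resize(w["img"],(480,300),interpolation=3);o[300:,:480]=cv2.resize(s["img"][110:390,200:424],(480,600),interpolation=2)[:300]
o[:300,480:]=cv2.resize(s["img"][110:215,290:402],(320,300),interpolation=2)
o[300:,480:]=cv2.resize(s["img"][255:360,285:397],(320,300),interpolation=2)
o[300:,:480]=cv2.resize(t["img"][110:290,190:478],(480,300),interpolation=2)
cv2.imwrite("pics/c5.png",o[:,:,::-1])
E
```

```text
contact_force: [0.6, 0.1, 0.2]
width: 0.0748
gripper_force: 0.0
clock: 33.15
position: [0.4124, 0.3295, 0.2789]
ee_rot: [-0.0, 0.98, 0.2, 0.001]
contact_force: [0.5, 1.0, 0.3]
width: 0.0749
gripper_force: 0.0
```

View pics/c5.png

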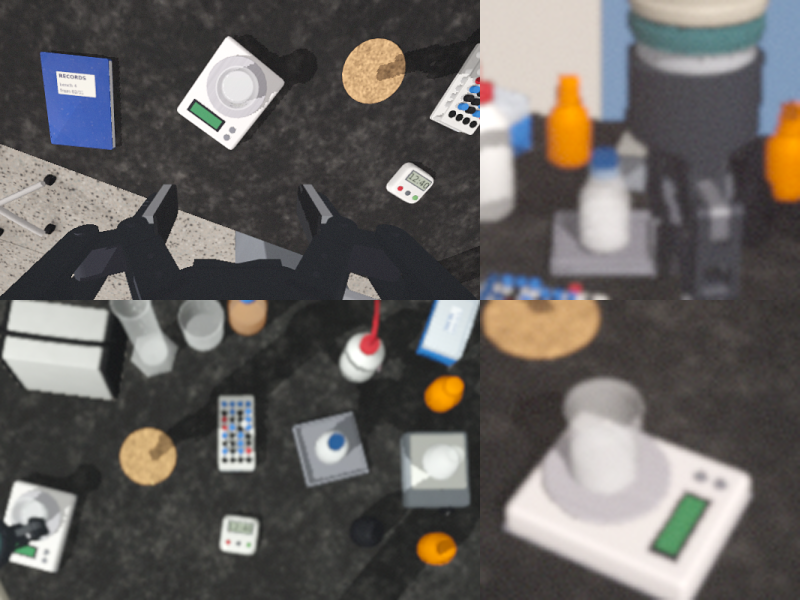

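All three are upright and centred: beaker on the pan, bottle in the tray, flask on the plate. The rack, timer and wash bottle look unmoved, so I'm handing in.

```bash
python3 -c "
from rig import ticket
print(ticket.sign_off())"
```

```text
the job is handed in; nothing more can be done
None
```

The job is handed in at about 33 s: the beaker is on the balance, the flask on the stirrer and the bottle in the spill tray, each upright and, by my measurements, within about 3 mm of its station's centre; the sign-off gave no verdict.

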